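# Slide the levelling plate into its keeper with the driving block

### The job

Pick up the beech driving block and with it sweep the three chips sideways, clear of the strip of bench in front of the keeper's slot. Then, still using only the block and never the fingers on the plate or chips, push the steel levelling plate into the slot until it is fully home, and lean on it firmly for a moment so it is felt to seat against the iron stop, without ramming it. Leave the block standing on the bench and the shoe, fuller and file where they lie.

Things in the scene. Friction and masses are not known exactly. Their poses are not given: they have to be found in the camera images.
- keeper: Low oak keeper fixed to the bench: two cheeks bridged by two iron straps, no floor. Origin: centre of the slot's mouth, on the bench; x runs into the slot, y across, z up. Slot 103 mm wide, 11 mm high under the straps; the mouth flares to 115 mm over its first 20 mm. 155 mm wide overall, ends 105 mm behind the mouth, 30 mm high over the strap ends on the cheeks.
- stop: Iron stop across the back of the slot, 103 mm wide, 22 mm high, fixed to the keeper. Origin: centre of its front face at bench height, 90 mm inside the mouth; same axes as the keeper.
- plate: Loose flat steel levelling plate, 130 mm long (x) by 100 mm wide (y) by 8 mm thick, 0.8 kg or so, with a dark dot at the middle of its top, lying flat on the bench in front of the keeper. Origin: centre of its underside. It goes in with its 130 mm length along the slot; home, its end meets the stop and 40 mm of it stick out of the mouth.
- block: Loose beech driving block, 38 mm thick (x), 105 mm long (y), 50 mm high, standing on the bench. Origin: centre of its underside. Grip it across the 38 mm.
- chip0: Loose pale horn chip 22 x 12 x 6 mm (x, y, z), in front of the mouth. Origin: centre of its underside.
- chip1: Loose pale horn chip 18 x 14 x 7 mm, in front of the mouth. Origin: centre of its underside.
- chip2: Loose pale horn chip 20 x 13 x 6 mm, in front of the mouth. Origin: centre of its underside.
- shoe: Rusty pony shoe, about 90 mm across, 8 mm thick; leave alone. Origin: centre of its underside.
- fuller: Blackened fuller: iron head 30 x 75 x 28 mm 70 mm along x from the origin, wooden handle of 20 mm diameter along -x to 125 mm from the origin; leave alone.
- file: Flat steel file 200 x 30 x 6 mm along x with a 45 mm tang at -x; leave alone. Origin: centre of its underside.
There are look-alikes about, which are no part of the job. There is more than one size of the block; the job needs the middle-sized.

How it is judged:
On the way, in this order (a step that is already met when the one before it is completed fails the run):
1. all three chips swept clear to the sides of the strip in front of the slot, before the plate enters it ((y of chip0 in the frame of keeper above 0.056 m or y of chip0 in the frame of keeper below -0.056 m) and (y of chip1 in the frame of keeper above 0.056 m or y of chip1 in the frame of keeper below -0.056 m) and (y of chip2 in the frame of keeper above 0.056 m or y of chip2 in the frame of keeper below -0.056 m) and x of plate in the frame of keeper below -0.065 m), for 0.1 s.
2. the plate's leading end is inside the tight part of the slot ((y of chip0 in the frame of keeper above 0.056 m or y of chip0 in the frame of keeper below -0.056 m) and (y of chip1 in the frame of keeper above 0.056 m or y of chip1 in the frame of keeper below -0.056 m) and (y of chip2 in the frame of keeper above 0.056 m or y of chip2 in the frame of keeper below -0.056 m) and x of plate in the frame of keeper above -0.03 m and y of plate in the frame of keeper between -0.004 and 0.004 m), for 0.02 s.
3. the plate, fully home, is held pressed against the iron stop by the block with more than 6 N for 0.2 s (x of plate in the frame of keeper above 0.0215 m and y of plate in the frame of keeper between -0.004 and 0.004 m and angle between the x axis of plate and the x axis of keeper, either way round below 0.05 rad and angle between plate's own z axis and vertical below 0.05 rad and contact force between plate and stop above 6 N and contact force between plate and block above 6 N), for 0.2 s.
At the end, for the whole second after the job is handed in: The plate lies flat in the slot with its end within 3.5 mm of the stop, at rest; every chip's centre is more than 56 mm to either side of the slot's centre line; the block stands upright on the bench, released and at rest; shoe, fuller and file lie within 20 mm of where they were ((y of chip0 in the frame of keeper above 0.056 m or y of chip0 in the frame of keeper below -0.056 m) and (y of chip1 in the frame of keeper above 0.056 m or y of chip1 in the frame of keeper below -0.056 m) and (y of chip2 in the frame of keeper above 0.056 m or y of chip2 in the frame of keeper below -0.056 m) and x of plate in the frame of keeper above 0.0215 m and y of plate in the frame of keeper between -0.004 and 0.004 m and angle between the x axis of plate and the x axis of keeper, either way round below 0.05 rad and angle between plate's own z axis and vertical below 0.05 rad and linear speed of each of plate, block below 0.01 m/s and angle between block's own z axis and vertical below 0.1 rad and height (world z) of block between -0.005 and 0.005 m and distance of each of shoe, fuller, file from where it was at the start of the episode below 0.02 m); the robot touches nothing.
It fails at once if the fingers touch the plate (contact force between the fingers and plate above 1 N).
It fails at once if the fingers touch a chip (contact force between the fingers and chip0 above 0.5 N or contact force between the fingers and chip1 above 0.5 N or contact force between the fingers and chip2 above 0.5 N).
It fails at once if the plate is rammed against the stop (over 60 N) (contact force between plate and stop above 60 N).
It fails at once if the shoe, fuller or file is moved by more than 20 mm (distance of any of shoe, fuller, file from where it was at the start of the episode above 0.02 m).
It also fails if it takes over 69 s, if anything falls off the work surface, if the arm or the gripper's body presses on something with over 40 N, if the wrist force passes 120 N, or if a joint passes its speed limit or range.

### The arm

A 6-joint arm with a two-finger parallel gripper is mounted at the origin on the work surface. World frame = base frame: x ahead of the robot, y to its left, z up, the work surface at z = 0. Lengths are in m, angles in rad, forces in N, time in s.
With the tool pointing down it reaches from about 0.25 to 0.725 m from the base axis. Payload 4 kg.
Tool frame: the origin (TCP) lies on the centre line of the jaws, within the pads' length; the fingertips stand ahead of it and the grasp point (between the pads) lies 11 mm behind it (bot.tip_extent is the z of the fingertips in the tool frame, in m); z points along the fingers, y is the direction in which the jaws open and shut (so a half turn about z gives the same grasp; the last joint's range is limited). The gripper opens to 85 mm and grips with 20 to 120 N. Pads are 22 mm wide; open, the fingers measure 114 mm over their backs; the gripper's body (76 mm by 85 mm) begins 54 mm behind the grasp point. The pads swing forward as they close: fully open they stand 13 mm farther back than shut.
Start: joints at [-1.274, 0.241, 0.005, 1.335, 0, 1.571], TCP at [0.146, -0.478, 0.239] pointing down, gripper open.
Joint ranges: [-2.72, 2.72], [-1.05, 1.87], [-1.09, 1.28], [-1.99, 2.15], [-1.42, 1.44], [-3.14, 3.14]. Speed limits (rad/s): [2.79, 2.79, 3.14, 3.14, 3.14, 3.14].

### API

Orientations are given as a unit quaternion [x, y, z, w].
In Python, from workcell import bot gives the robot as it stands.
- The arm moves only by the shell command python3 -m jog 'ROWS'. ROWS is JSON, a list that holds one entry, the list of rows, each a list of 7 numbers: the shift along the world's x, y, z in m, then the turn, a rotation vector about the world's x, y, z in degrees, then the closure in counts, from 0 (fully open) to 255 (shut). In form: [[[tx, ty, tz, ax, ay, az, fingers], ...]]. A call has 1 to 10 rows; each row is the pose to reach, as a shift and turn from the pose commanded when the call began; what a row does not reach only later rows make up. A row lasts 1/12 s, in which the tool goes at most 41.7 mm and 7.16 degrees, less where a joint would pass 70% of its speed; a pose out of reach is approached as far as the arm can. A call with a gripper value outside its range is refused whole. The fingers move at their own pace and stop on an object; the grip force is fixed at half the most. Time passes only in rows, so rows that repeat a pose let the fingers close. It gives the time, the measured TCP pose, the force and the opening at its end, in the units of the state.
- bot.get_obs(): the state, without advancing time (a new reading comes with each control period).
- bot.camera(name): name is "side" or "top" or "wrist"; returns the picture (400x640x3 uint8, blue, green, red); there is no depth.
- bot.camera_model(name): a dict with "K" (3x3 intrinsics, pixels), "T" (4x4, takes a point from camera to world coordinates). Camera axes: x right, y down, z forward; pixel columns grow to the right and rows downward; lengths in m; the calibration is good to about 2 mm. A picture is of the moment at which its call begins: read the wrist's pose just before it. camera_model takes no time and is no camera call; for the wrist camera it gives the pose at the moment of the call.
- bot.job_done(): hands the job in, once; it reports no verdict.
The state is a dict: "clock": time; "joint_pos": joint angles; "joint_vel": joint speeds; "tau": joint torques, N m; "eef_pos": TCP position; "tool_rot": TCP orientation; "ft_force": force on the tool from outside, world axes, zero at the start; "ft_torque": the same for the moment, N m; "grip_width": finger opening in m.
Only numpy, scipy, OpenCV 4.12 (cv2) and the standard library are available. Lean on these libraries where they do the work, as an engineer would, in place of code of your own. Each camera call takes 0.05 s, during which the arm holds its last target. There are 200 camera calls.

## Working session

There is one attempt and no reset: what is moved stays moved. The work goes in short steps, Python scripts to look and compute and a shell command to move; the robot and the scene stay as the last step left them, time stands still between calls to the robot, and variables do not carry over. Pictures are saved under pics/ and viewed, about 8 in all and at most 12, crops included, and the job is handed in when it is done.

```bash
mkdir -p pics; ls
python3 - <<'E'
from workcell import bot
import cv2,numpy as np
o=bot.get_obs(); print({k:np.round(v,3) for k,v in o.items()}, bot.tip_extent)
for n in ("top","side"):
    cv2.imwrite(f"pics/{n}0.png",bot.camera(n)); m=bot.camera_model(n); print(n,np.round(m["K"],1).tolist(),np.round(m["T"],3).tolist())
E
```

```text
pics
{'clock': np.float64(0.0), 'joint_pos': array([-1.274,  0.241,  0.004,  1.335, -0.   ,  1.571]), 'joint_vel': array([-0.002,  0.   , -0.   ,  0.001,  0.001, -0.001]), 'tau': array([-1.0000e-03, -3.7232e+01,  2.5241e+01,  1.7000e-02, -0.0000e+00,
       -0.0000e+00]), 'eef_pos': array([ 0.146, -0.478,  0.238]), 'tool_rot': array([ 0.989,  0.148, -0.   , -0.001]), 'ft_force': array([-0.741,  0.078, -0.262]), 'ft_torque': array([-0.016, -0.009, -0.024]), 'grip_width': np.float64(0.086)} 0.008
top [[367.7, 0.0, 317.1], [0.0, 367.7, 190.2], [0.0, 0.0, 1.0]] [[-0.026, -0.997, 0.078, 0.487], [-1.0, 0.027, 0.004, -0.026], [-0.006, -0.078, -0.997, 1.013], [0.0, 0.0, 0.0, 1.0]]
side [[387.6, 0.0, 316.1], [0.0, 387.6, 198.4], [0.0, 0.0, 1.0]] [[-0.967, -0.172, 0.189, 0.396], [-0.255, 0.697, -0.671, 0.6], [-0.017, -0.697, -0.717, 0.735], [0.0, 0.0, 0.0, 1.0]]
```

View pics/top0.png

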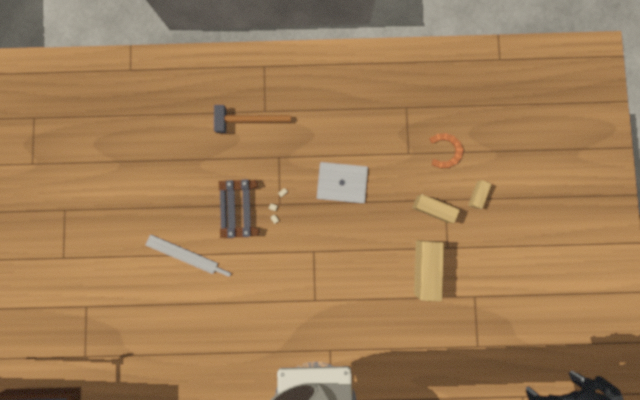

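View pics/side0.png

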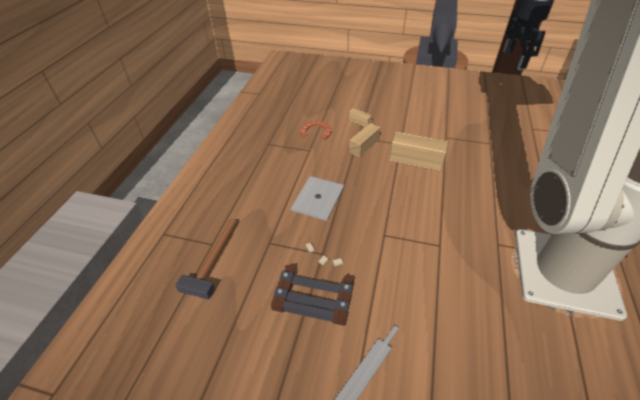

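The top view has three beech blocks: a large one at (430,270), a middle one at (437,208) and a small one at (481,194). The middle one looks right, since it should be 105 mm long. The keeper is at (238,208) with its mouth facing right (world -y). The chips are at (283,192), (273,207) and (275,219), and the plate is at (342,182). I'll confirm with enlarged crops and measurements.

```bash
cat > h.py <<'E'
from workcell import bot
import cv2,numpy as np
def px2w(m,uv,z):
    uv=np.atleast_2d(np.array(uv,float)); K,T=np.array(m["K"]),np.array(m["T"])
    d=np.c_[uv,np.ones(len(uv))]@np.linalg.inv(K).T@T[:3,:3].T
    return T[:3,3]+d*((z-T[2,3])/d[:,2])[:,None]
def w2px(m,p):
    K,T=np.array(m["K"]),np.array(m["T"])
    c=(np.atleast_2d(p)-T[:3,3])@T[:3,:3]; c=c@K.T; return c[:,:2]/c[:,2:]
E
python3 - <<'E'
from h import *
im=cv2.imread("pics/top0.png")
a=cv2.resize(im[155:250,210:380],None,fx=4.4,fy=4.4,interpolation=cv2.INTER_CUBIC)[:,:748]
cv2.imwrite("pics/c1.png",a)
b=cv2.resize(im[165:310,400:510],None,fx=4,fy=4,interpolation=cv2.INTER_CUBIC)
cv2.imwrite("pics/c2.png",b)
m=bot.camera_model("top")
hsv=cv2.cvtColor(im,cv2.COLOR_BGR2HSV)
for p in [(437,208),(430,270),(481,194),(342,190),(283,192),(330,230)]: print(p,hsv[p[1],p[0]])
g=cv2.inRange(hsv,(0,0,120),(180,50,255))
for nm,mask,z in (("grey",g,.008),("beech",cv2.inRange(hsv,(18,80,150),(30,150,255)),.05)):
    for c in cv2.findContours(mask,cv2.RETR_EXTERNAL,cv2.CHAIN_APPROX_NONE)[0]:
        if cv2.contourArea(c)<60: continue
        r=cv2.minAreaRect(c)
        if not(100<r[0][0]<520 and 90<r[0][1]<310): continue
        w=px2w(m,cv2.boxPoints(r),z)[:,:2]
        print(nm,np.round(r[0],1),np.round(r[1],1),round(r[2],1),"W",np.round(w.mean(0),3),"sides",np.round(np.linalg.norm(np.diff(w,axis=0),axis=1),3),"ang",np.round(np.degrees(np.arctan2(*(w[1]-w[0])[::-1])),1))
E
```

```text
(437, 208) [ 20 101 206]
(430, 270) [ 20 109 197]
(481, 194) [ 19 105 200]
(342, 190) [ 24  14 184]
(283, 192) [ 22  52 209]
(330, 230) [ 16 130 177]
grey [188.5 256.7] [88.8 11.6] 22.8 W [0.395 0.331] sides [0.031 0.243 0.031] ang -22.8
grey [342.1 182.4] [48.3 36.6] 5.7 W [ 0.586 -0.091] sides [0.101 0.133 0.101] ang -7.2
beech [428.3 270.6] [28.5 60.7] 1.3 W [ 0.348 -0.304] sides [0.154 0.074 0.154] ang -4.0
beech [435.7 208. ] [44.8 16.2] 21.8 W [ 0.508 -0.331] sides [0.043 0.116 0.042] ang -24.3
beech [479.4 193.9] [14.6 28.5] 20.0 W [ 0.542 -0.447] sides [0.076 0.038 0.076] ang -23.1
```

View pics/c1.png

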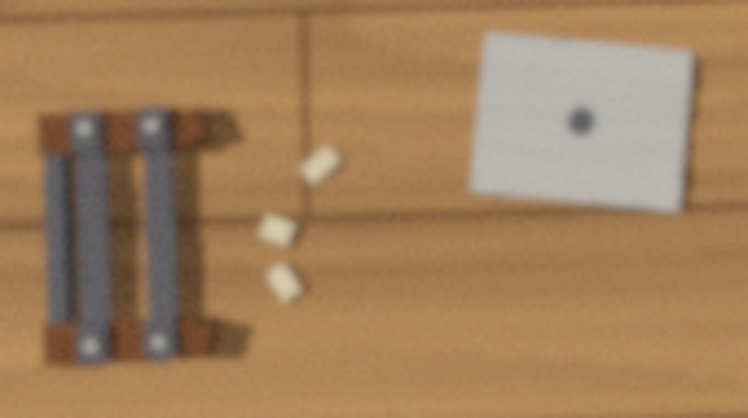

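View pics/c2.png

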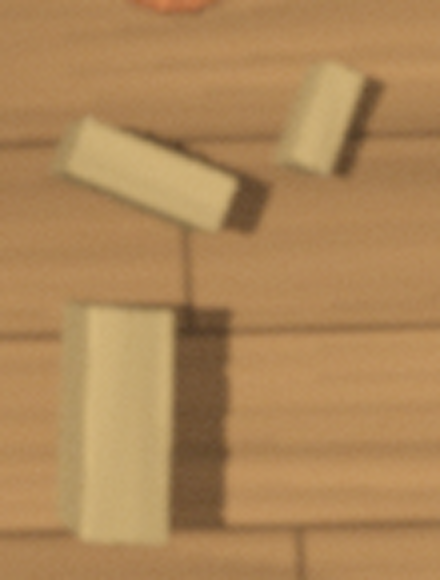

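The crops confirm it: of the three, the middle block is about 105 mm. The chips lie 40–70 mm in front of the mouth, and the plate is offset to the +x side and yawed a few degrees. Next I'll convert these to world positions.

Run:
```python
from h import *
m=bot.camera_model("top")
C1=lambda a:np.array(a)/4.4+[210,155]
C2=lambda a:np.array(a)/4+[400,165]
b=px2w(m,C2([(88,117),(240,182),(217,232),(70,167)]),.05)[:,:2]
print("block",b.round(3).tolist(),"c",b.mean(0).round(3),"sides",np.linalg.norm(b-np.roll(b,-1,0),axis=1).round(3),"angs",[np.degrees(np.arctan2(*(q)[::-1])).round(1) for q in (b[1]-b[0],b[2]-b[3])])
for z in (.02,.025):
    k=px2w(m,C1([(207,113),(213,352),(40,115),(47,363)]),z)[:,:2]
    f,r=k[:2].mean(0),k[2:].mean(0); d=f-f; a=r-f
    print("keeper mouth",f.round(3),"back",r.round(3),"len",np.linalg.norm(a).round(3),"axis",np.degrees(np.arctan2(*a[::-1])).round(2),"w",np.linalg.norm(k[0]-k[1]).round(3),np.linalg.norm(k[2]-k[3]).round(3),"cross",np.degrees(np.arctan2(*(k[0]-k[1])[::-1])).round(2),np.degrees(np.arctan2(*(k[2]-k[3])[::-1])).round(2))
bo=px2w(m,C1([(152,126),(158,343),(86,129),(91,347)]),.03)[:,:2]; print("bolts",bo.round(4).tolist())
for p,q in ((0,1),(2,3),(0,2),(1,3)): print(np.degrees(np.arctan2(*(bo[p]-bo[q])[::-1])).round(2),np.linalg.norm(bo[p]-bo[q]).round(3))
print("boltmid",bo[:2].mean(0).round(4),bo[2:].mean(0).round(4))
print("chips",px2w(m,C1([(321,164),(278,230),(285,282)]),.005)[:,:2].round(3).tolist())
p=px2w(m,C1([(486,33),(694,52),(684,212),(471,190)]),.008)[:,:2]
print("plate",p.round(3).tolist(),p.mean(0).round(3),"dot",px2w(m,C1([(581,121)]),.008).round(3),[np.degrees(np.arctan2(*q[::-1])).round(1) for q in (p[0]-p[1],p[3]-p[2],p[0]-p[3],p[1]-p[2])])
```

```text
block [[0.545, -0.297], [0.499, -0.394], [0.467, -0.377], [0.512, -0.284]] c [ 0.506 -0.338] sides [0.107 0.036 0.104 0.035] angs [np.float64(-115.0), np.float64(-115.6)]
keeper mouth [0.522 0.139] back [0.521 0.241] len 0.102 axis 90.7 w 0.147 0.152 cross 0.66 1.3
keeper mouth [0.522 0.138] back [0.52 0.24] len 0.102 axis 90.7 w 0.146 0.152 cross 0.66 1.3
bolts [[0.587, 0.172], [0.4552, 0.1698], [0.5863, 0.2124], [0.4538, 0.2104]]
0.96 0.132
0.87 0.132
-88.93 0.04
-88.1 0.041
boltmid [0.5211 0.1709] [0.5201 0.2114]
chips [[0.563, 0.072], [0.522, 0.099], [0.49, 0.095]]
plate [[0.642, -0.034], [0.627, -0.163], [0.527, -0.153], [0.544, -0.022]] [ 0.585 -0.093] dot [[ 0.585 -0.091  0.008]] [np.float64(83.2), np.float64(82.6), np.float64(-7.0), np.float64(-5.7)]
```

The measured block is 105 × 36 mm and the plate 131 × 100 mm. The keeper bolts' spacing is consistent, with the axis at about 91° and the mouth at (0.522, 0.138). Next I move above the block.

```bash
python3 -m jog '[[[0.036,0.014,0,0,0,7,0],[0.072,0.028,0,0,0,14,0],[0.108,0.042,-0.02,0,0,20,0],[0.144,0.056,-0.04,0,0,27,0],[0.18,0.07,-0.06,0,0,34,0],[0.216,0.084,-0.08,0,0,41,0],[0.252,0.098,-0.1,0,0,47.7,0],[0.288,0.112,-0.108,0,0,47.7,0],[0.324,0.126,-0.108,0,0,47.7,0],[0.36,0.14,-0.108,0,0,47.7,0]]]'
python3 -m jog '[[[0,0,0,0,0,0,0],[0,0,0,0,0,0,0]]]'
python3 - <<'E'
from h import *
o=bot.get_obs(); print(np.round(o["eef_pos"],4),np.round(o["tool_rot"],3),np.round(o["joint_pos"],2),o["clock"])
m=bot.camera_model("wrist"); im=bot.camera("wrist")
p=o["eef_pos"]; cv2.circle(im,tuple(w2px(m,[p[0],p[1],.05])[0].astype(int)),4,(0,0,255),1)
c=np.array([.506,-.338]);l=np.radians(64.7)
e=np.array([np.cos(l),np.sin(l)]);n=np.array([-e[1],e[0]])
q=[[*(c+s*.0525*e+t*.019*n),.05] for s,t in((1,1),(1,-1),(-1,-1),(-1,1))]
cv2.polylines(im,[w2px(m,q).astype(int)],True,(0,0,255),1)
cv2.imwrite("pics/w1.png",im)
E
```

```text
clock: 0.93
eef_pos: [0.5063, -0.3365, 0.1291]
tool_rot: [0.845, 0.535, -0.001, -0.002]
ft_force: [0.2, -1.0, -0.7]
grip_width: 0.0853
clock: 1.1
eef_pos: [0.5075, -0.3366, 0.13]
tool_rot: [0.844, 0.537, -0.0, -0.001]
ft_force: [-0.1, -0.5, 0.6]
grip_width: 0.0854
[ 0.5075 -0.3366  0.13  ] [ 0.844  0.537 -0.    -0.001] [-0.59  0.52  0.13  1.18 -0.    1.42] 1.1
```

View pics/w1.png

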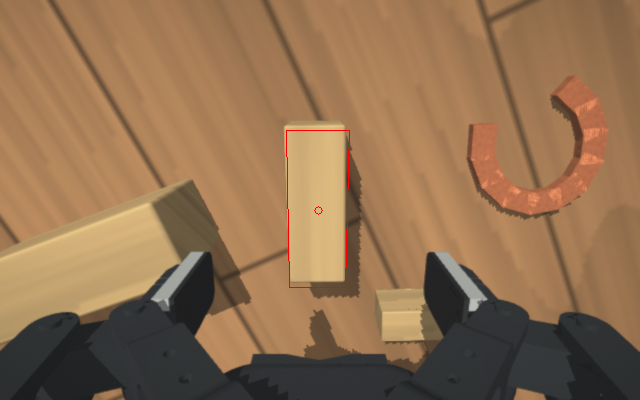

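The wrist view shows the middle block's top at u 286–346, v 124–282, centred about 4 mm up-image of the TCP mark at (318,210). I shift by that, lower and close.

```bash
python3 -m jog '[[[0.002,0.004,-0.035,0,0,0,0],[0.002,0.004,-0.07,0,0,0,0],[0.002,0.004,-0.095,0,0,0,0],[0.002,0.004,-0.105,0,0,0,0],[0.002,0.004,-0.105,0,0,0,0],[0.002,0.004,-0.105,0,0,0,255],[0.002,0.004,-0.105,0,0,0,255],[0.002,0.004,-0.105,0,0,0,255],[0.002,0.004,-0.105,0,0,0,255],[0.002,0.004,-0.105,0,0,0,255]]]'
python3 -m jog '[[[0,0,0,0,0,0,255],[0,0,0,0,0,0,255],[0,0,0,0,0,0,255],[0,0,0,0,0,0,255]]]'
python3 -m jog '[[[0,0,0.015,0,0,0,255],[0,0,0.04,0,0,0,255],[0,0,0.08,0,0,0,255],[0,0,0.09,0,0,0,255]]]'
```

```text
clock: 1.98
eef_pos: [0.5092, -0.3353, 0.0285]
tool_rot: [0.845, 0.535, 0.001, 0.002]
ft_force: [-0.5, 0.3, 4.9]
grip_width: 0.0369
clock: 2.32
eef_pos: [0.5092, -0.3352, 0.0285]
tool_rot: [0.845, 0.535, 0.001, 0.002]
ft_force: [-1.3, -0.4, 6.9]
grip_width: 0.0373
clock: 2.65
eef_pos: [0.5104, -0.3358, 0.1222]
tool_rot: [0.845, 0.535, 0.002, 0.004]
ft_force: [1.8, -0.4, -0.1]
grip_width: 0.0373
```

```bash
python3 -m jog '[[[0.01,0.03,0,0,0,5,255],[0.02,0.07,0,0,0,10,255],[0.03,0.11,0,0,0,15,255],[0.04,0.15,0,0,0,20,255],[0.05,0.19,0,0,0,24,255],[0.06,0.23,0,0,0,26.3,255],[0.07,0.27,0,0,0,26.3,255],[0.08,0.31,0,0,0,26.3,255],[0.09,0.35,0,0,0,26.3,255],[0.1,0.39,0,0,0,26.3,255]]]'
python3 -m jog '[[[0.002,0.021,0,0,0,0,255],[0.002,0.021,0,0,0,0,255],[0.002,0.021,0,0,0,0,255],[0.002,0.021,0,0,0,0,255]]]'
python3 - <<'E'
from h import *
from scipy.spatial.transform import Rotation as R
o=bot.get_obs(); print(np.round(o["eef_pos"],4),R.from_quat(o["tool_rot"]).as_matrix().round(3).tolist(),np.round(o["joint_pos"],2),o["clock"],o["grip_width"])
im=bot.camera("wrist"); s=bot.camera("side")
cv2.imwrite("pics/w2.png",np.hstack([cv2.resize(im,None,fx=.6,fy=.6),cv2.resize(s[80:320,200:480],None,fx=1,fy=1)]))
E
```

```text
clock: 3.48
eef_pos: [0.6079, 0.0579, 0.1163]
tool_rot: [0.701, 0.713, 0.0, 0.0]
ft_force: [0.4, -0.0, -1.5]
grip_width: 0.0373
clock: 3.82
eef_pos: [0.6095, 0.0764, 0.1159]
tool_rot: [0.701, 0.713, -0.0, -0.0]
ft_force: [0.1, -0.5, -0.5]
grip_width: 0.0373
[0.6095 0.0764 0.1159] [[-0.018, 1.0, -0.001], [1.0, 0.018, -0.001], [-0.001, -0.001, -1.0]] [ 0.13  0.54  0.12  1.15 -0.    1.68] 3.8167 0.03726681556980175
```

View pics/w2.png

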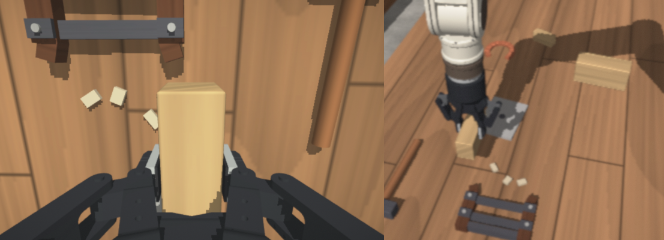

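The block is held square (yaw 1.0°), with the chips in front of its left face in the wrist view. I lower it and sweep toward -x.

```bash
python3 -m jog '[[[0,0,-0.03,0,0,0,255],[0,0,-0.06,0,0,0,255],[0,0,-0.08,0,0,0,255],[0,0,-0.086,0,0,0,255],[0,0,-0.086,0,0,0,255],[0,0,-0.086,0,0,0,255]]]'
python3 -m jog '[[[-0.01,0,0,0,0,0,255],[-0.02,0,0,0,0,0,255],[-0.03,0,0,0,0,0,255],[-0.04,0,0,0,0,0,255],[-0.05,0,0,0,0,0,255],[-0.06,0,0,0,0,0,255],[-0.07,0,0,0,0,0,255],[-0.08,0,0,0,0,0,255],[-0.09,0,0,0,0,0,255],[-0.1,0,0,0,0,0,255]]]'
python3 -m jog '[[[-0.008,0,0,0,0,0,255],[-0.016,0,0,0,0,0,255],[-0.024,0,0,0,0,0,255],[-0.03,0,0,0,0,0,255],[-0.035,0,0,0,0,0,255],[-0.038,0,0,0,0,0,255],[-0.04,0,0,0,0,0,255],[-0.04,0,0,0,0,0,255],[-0.04,0,0,0,0,0,255]]]'
python3 -m jog '[[[0.01,0,0,0,0,0,255],[0.02,0,0.02,0,0,0,255],[0.03,0,0.05,0,0,0,255],[0.04,0,0.08,0,0,0,255],[0.075,-0.035,0.085,0,0,0,255],[0.11,-0.07,0.085,0,0,0,255],[0.14,-0.1,0.085,0,0,0,255],[0.16,-0.13,0.085,0,0,0,255],[0.18,-0.155,0.085,0,0,0,255],[0.2,-0.165,0.085,0,0,0,255]]]'
python3 -m jog '[[[0.005,0,0,0,0,0,255],[0.005,0,0,0,0,0,255],[0.005,0,0,0,0,0,255]]]'
python3 - <<'E'
from h import *
cv2.imwrite("pics/top1.png",bot.camera("top"));cv2.imwrite("pics/side1.png",bot.camera("side"));cv2.imwrite("pics/w3.png",bot.camera("wrist"))
im=cv2.imread("pics/top1.png")
cv2.imwrite("pics/c3.png",cv2.resize(im[130:280,190:400],None,fx=3.7,fy=3.7,interpolation=cv2.INTER_CUBIC))
print(bot.get_obs()["eef_pos"],bot.get_obs()["grip_width"])
E
```

```text
clock: 4.42
eef_pos: [0.61, 0.0754, 0.0307]
tool_rot: [0.702, 0.713, 0.0, 0.0]
ft_force: [0.7, 0.0, -1.3]
grip_width: 0.0372
clock: 5.25
eef_pos: [0.5105, 0.0762, 0.0314]
tool_rot: [0.701, 0.713, 0.001, 0.001]
ft_force: [0.3, -0.7, -1.8]
grip_width: 0.0374
clock: 6.0
eef_pos: [0.47, 0.0768, 0.0303]
tool_rot: [0.701, 0.713, 0.0, 0.0]
ft_force: [0.9, -1.2, -1.2]
grip_width: 0.0371
clock: 6.83
eef_pos: [0.6714, -0.0936, 0.1147]
tool_rot: [0.703, 0.712, -0.001, 0.001]
ft_force: [-0.6, 0.6, -1.5]
grip_width: 0.0368
clock: 7.08
eef_pos: [0.6742, -0.0878, 0.1143]
tool_rot: [0.701, 0.713, -0.001, -0.001]
ft_force: [-0.1, -0.1, -0.9]
grip_width: 0.0372
[ 0.67389963 -0.0870119   0.11530677] 0.03708073187534163
```

View pics/c3.png

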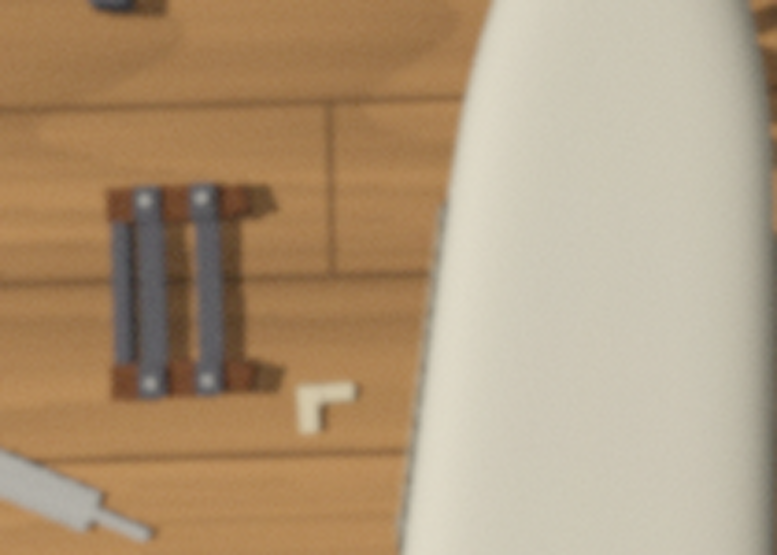

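The crop shows the three chips in one cluster at about (298–355, 383–433), level with or outside the lower cheek. That puts them about 75 mm off the centre line. The block is now beside the plate, so I lower it and push the plate sideways onto the centre line.

```bash
python3 -m jog '[[[0,-0.004,-0.03,0,0,0,255],[0,-0.004,-0.06,0,0,0,255],[0,-0.004,-0.08,0,0,0,255],[0,-0.004,-0.0845,0,0,0,255],[0,-0.004,-0.0845,0,0,0,255],[0,-0.004,-0.0845,0,0,0,255]]]'
python3 -m jog '[[[-0.006,0,0,0,0,0,255],[-0.012,0,0,0,0,0,255],[-0.018,0,0,0,0,0,255],[-0.023,0,0,0,0,0,255],[-0.028,0,0,0,0,0,255],[-0.033,0,0,0,0,0,255],[-0.038,0,0,0,0,0,255],[-0.043,0,0,0,0,0,255],[-0.048,0,0,0,0,0,255],[-0.053,0,0,0,0,0,255]]]'
python3 -m jog '[[[-0.004,0,0,0,0,0,255],[-0.008,0,0,0,0,0,255],[-0.012,0,0,0,0,0,255],[-0.016,0,0,0,0,0,255],[-0.019,0,0,0,0,0,255],[-0.022,0,0,0,0,0,255],[-0.024,0,0,0,0,0,255],[-0.025,0,0,0,0,0,255],[-0.0255,0,0,0,0,0,255],[-0.0255,0,0,0,0,0,255]]]'
python3 - <<'E'
from h import *
o=bot.get_obs(); print(o["eef_pos"],o["tool_rot"])
E
```

```text
clock: 7.73
eef_pos: [0.6747, -0.0915, 0.0315]
tool_rot: [0.7, 0.714, 0.0, 0.0]
ft_force: [-0.1, -0.1, -0.4]
grip_width: 0.0372
clock: 8.57
eef_pos: [0.6227, -0.0928, 0.0317]
tool_rot: [0.701, 0.713, 0.001, 0.001]
ft_force: [5.5, -0.5, 0.8]
grip_width: 0.037
clock: 9.4
eef_pos: [0.5971, -0.0927, 0.0315]
tool_rot: [0.701, 0.713, 0.0, 0.001]
ft_force: [5.5, -1.5, 3.1]
grip_width: 0.037
[ 0.5970654  -0.09270771  0.03150212] [7.00911539e-01 7.13247371e-01 4.37470634e-04 1.00554972e-03]
```

```bash
python3 -m jog '[[[-0.001,0,0,0,0,0,255],[-0.002,0,0,0,0,0,255],[-0.002,0,0,0,0,0,255],[-0.002,0,0,0,0,0,255],[0.006,0,0,0,0,0,255],[0.018,0,0,0,0,0,255],[0.024,0,0.03,0,0,0,255],[0.024,0,0.06,0,0,0,255],[0.024,0,0.085,0,0,0,255]]]'
python3 -m jog '[[[-0.005,-0.02,0,0,0,7,255],[-0.01,-0.04,0,0,0,14,255],[-0.02,-0.06,0,0,0,21,255],[-0.03,-0.08,0,0,0,28,255],[-0.04,-0.1,0,0,0,35,255],[-0.05,-0.12,0,0,0,42,255],[-0.06,-0.14,0,0,0,49,255],[-0.07,-0.15,0,0,0,56,255],[-0.08,-0.155,0,0,0,63,255],[-0.09,-0.16,0,0,0,70,255]]]'
python3 -m jog '[[[0,0,0,0,0,7,255],[0,0,0,0,0,14,255],[0,0,0,0,0,20,255],[0,0,0,0,0,20,255],[0,0,0,0,0,20,255]]]'
python3 - <<'E'
from h import *
o=bot.get_obs(); print(o["eef_pos"],o["tool_rot"],o["joint_pos"].round(2))
for n in ("top","side","wrist"): cv2.imwrite(f"pics/{n}2.png",bot.camera(n))
im=cv2.imread("pics/top2.png"); w=cv2.imread("pics/wrist2.png")
a=cv2.resize(im[150:260,200:390],None,fx=4,fy=4,interpolation=cv2.INTER_CUBIC)[:,:760]
cv2.imwrite("pics/c4.png",a)
E
```

```text
clock: 10.15
eef_pos: [0.6183, -0.0923, 0.1152]
tool_rot: [0.701, 0.713, -0.002, -0.002]
ft_force: [1.0, 0.2, -1.7]
grip_width: 0.037
clock: 10.98
eef_pos: [0.5272, -0.2524, 0.1139]
tool_rot: [0.163, 0.987, 0.001, -0.003]
ft_force: [-0.0, -0.3, -1.7]
grip_width: 0.0376
clock: 11.4
eef_pos: [0.5287, -0.2518, 0.1145]
tool_rot: [-0.007, 1.0, 0.001, -0.002]
ft_force: [-0.1, 0.6, -1.7]
grip_width: 0.0371
[ 0.52873627 -0.25178279  0.11452986] [-7.31052540e-03  9.99970773e-01  7.78225892e-04 -2.09838462e-03] [-0.44  0.49  0.04  1.12 -0.   -0.46]
```

View pics/c4.png

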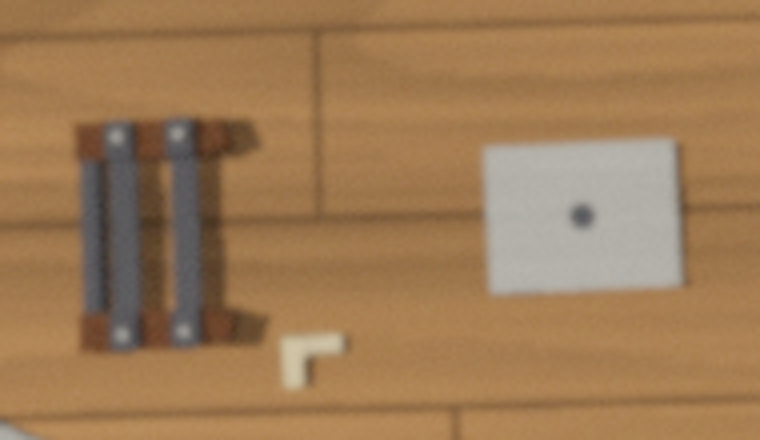

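The view is clear now: plate dot at (582,216), keeper bolts at (178,133)/(183,332)/(117,136)/(122,334), and the chips well below the lower cheek line. I'll quantify this in the keeper frame.

Run:
```python
from h import *
m=bot.camera_model("top"); C=lambda a:np.array(a)/4+[200,150]
im=cv2.imread("pics/top2.png"); big=cv2.resize(im,None,fx=4,fy=4,interpolation=cv2.INTER_CUBIC)
hsv=cv2.cvtColor(big,cv2.COLOR_BGR2HSV); g=cv2.inRange(hsv,(0,0,120),(180,50,255))
g[:, :1220]=0; g[:,1600:]=0
c=max(cv2.findContours(g,cv2.RETR_EXTERNAL,cv2.CHAIN_APPROX_NONE)[0],key=cv2.contourArea)
r=cv2.minAreaRect(c); w=px2w(m,(cv2.boxPoints(r)-1.5)/4,.008)[:,:2]; cen=w.mean(0)
s=np.diff(w,axis=0); print("plate",cen.round(4),np.linalg.norm(s,axis=1).round(3),[np.degrees(np.arctan2(*q[::-1])).round(2) for q in s],"dot",px2w(m,C([(582,216)]),.008).round(4))
# bolts: bright centroids
gray=cv2.cvtColor(big,cv2.COLOR_BGR2GRAY).astype(float); B=[]
for u,v in [(178,133),(183,332),(117,136),(122,334)]:
    U,V=u+800,v+600; p=gray[V-14:V+15,U-14:U+15]; q=np.clip(p-np.percentile(p,75),0,None)
    yy,xx=np.mgrid[-14:15,-14:15]; B.append(((U+(q*xx).sum()/q.sum()-1.5)/4,(V+(q*yy).sum()/q.sum()-1.5)/4))
b=px2w(m,B,.03)[:,:2]; print("bolts",b.round(4).tolist())
cr=[np.degrees(np.arctan2(*(b[i]-b[i+1])[::-1])) for i in (0,2)]; lo=[np.degrees(np.arctan2(*(b[i+2]-b[i])[::-1])) for i in (0,1)]
print("cross",np.round(cr,2),"long",np.round(lo,2))
mid=b.mean(0)
for th in (0.5,1.0,1.5):
    a=np.radians(90+th); ex=np.array([np.cos(a),np.sin(a)]); ey=np.array([-ex[1],ex[0]])
    f=lambda p:((np.atleast_2d(p)-mid)@np.c_[ex,ey]).round(4).tolist()
    print(th,"plate",f(cen),"chips",f(px2w(m,C([(328,344),(294,348),(295,374)]),.006)[:,:2]))
```

```text
plate [ 0.5272 -0.0983] [0.134 0.101 0.133] [np.float64(-88.95), np.float64(-179.58), np.float64(91.06)] dot [[ 0.526  -0.0989  0.008 ]]
bolts [[0.5889, 0.174], [0.4567, 0.1711], [0.588, 0.215], [0.4555, 0.2122]]
cross [1.24 1.24] long [91.26 91.67]
0.5 plate [[-0.2914, -0.0024]] chips [[-0.116, 0.0797], [-0.0928, 0.0816], [-0.093, 0.0992]]
1.0 plate [[-0.2914, 0.0002]] chips [[-0.1153, 0.0807], [-0.092, 0.0824], [-0.0921, 0.1]]
1.5 plate [[-0.2914, 0.0027]] chips [[-0.1145, 0.0817], [-0.0913, 0.0832], [-0.0912, 0.1008]]
```

The plate sits about 1.5 mm to +y (keeper frame) and is parallel within about 0.2°. The chips are at |y| ≥ 80 mm. I go behind the plate, lower the block and push.

```bash
python3 -m jog '[[[0,0.03,0,0,0,0.4,255],[0,0.052,-0.02,0,0,0.4,255],[0,0.052,-0.05,0,0,0.4,255],[0,0.052,-0.075,0,0,0.4,255],[0,0.052,-0.084,0,0,0.4,255],[0,0.052,-0.084,0,0,0.4,255],[0,0.052,-0.084,0,0,0.4,255]]]'
python3 -m jog '[[[0,0.006,0,0,0,0,255],[0,0.011,0,0,0,0,255],[0,0.015,0,0,0,0,255],[0,0.018,0,0,0,0,255],[0,0.022,0,0,0,0,255],[0,0.027,0,0,0,0,255],[0,0.034,0,0,0,0,255],[0,0.042,0,0,0,0,255],[0,0.05,0,0,0,0,255],[0,0.058,0,0,0,0,255]]]'
python3 -m jog '[[[0,0.008,0,0,0,0,255],[0,0.016,0,0,0,0,255],[0,0.024,0,0,0,0,255],[0,0.032,0,0,0,0,255],[-0.0005,0.04,0,0,0,0,255],[-0.0005,0.048,0,0,0,0,255],[-0.0005,0.056,0,0,0,0,255],[-0.001,0.064,0,0,0,0,255],[-0.001,0.072,0,0,0,0,255],[-0.001,0.08,0,0,0,0,255]]]'
python3 -m jog '[[[0,0.007,0,0,0,0,255],[0,0.014,0,0,0,0,255],[0,0.02,0,0,0,0,255],[0,0.025,0,0,0,0,255],[0,0.028,0,0,0,0,255],[0,0.03,0,0,0,0,255],[0,0.03,0,0,0,0,255]]]'
python3 - <<'E'
from h import *
for n in ("top","side","wrist"): cv2.imwrite(f"pics/{n}3.png",bot.camera(n))
s=cv2.imread("pics/side3.png"); w=cv2.imread("pics/wrist3.png"); t=cv2.imread("pics/top3.png")
a=cv2.resize(s[180:340,240:400],(400,400),interpolation=cv2.INTER_CUBIC); b=cv2.resize(t[150:260,200:310],(400,400),interpolation=cv2.INTER_CUBIC)
cv2.imwrite("pics/c5.png",np.hstack([a,b]))
E
```

```text
clock: 12.13
eef_pos: [0.5304, -0.2004, 0.0319]
tool_rot: [-0.012, 1.0, -0.0, -0.0]
ft_force: [0.9, -0.4, -1.2]
grip_width: 0.0373
clock: 12.97
eef_pos: [0.531, -0.1428, 0.0325]
tool_rot: [-0.012, 1.0, -0.001, 0.001]
ft_force: [-0.3, -5.9, 0.3]
grip_width: 0.037
clock: 13.8
eef_pos: [0.5297, -0.0627, 0.0325]
tool_rot: [-0.012, 1.0, -0.001, 0.001]
ft_force: [0.5, -5.1, 1.6]
grip_width: 0.037
clock: 14.38
eef_pos: [0.5296, -0.0322, 0.0322]
tool_rot: [-0.012, 1.0, -0.0, 0.0]
ft_force: [1.0, -4.3, 0.6]
grip_width: 0.0373
```

View pics/c5.png

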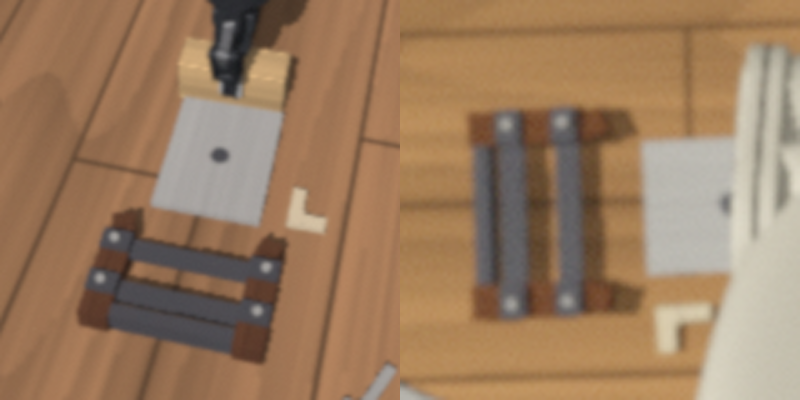

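View pics/wrist3.png

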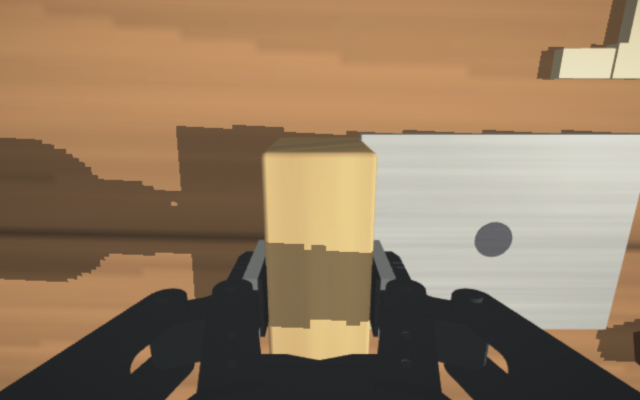

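The side and top crops show the plate's leading edge (right panel, (642,138)–(648,275), mid v ≈ 206.5) in line with the extrapolated slot centre (≈ 206.7). It is square, with the block flush behind it and the chips clear. The wrist view shows the fingers clear of the plate. I'll ease it in and watch the forces.

```bash
python3 -m jog '[[[0,0.004,0,0,0,0,255],[0,0.009,0,0,0,0,255],[-0.0005,0.014,0,0,0,0,255],[-0.0005,0.019,0,0,0,0,255],[-0.0005,0.024,0,0,0,0,255],[-0.0005,0.028,0,0,0,0,255],[-0.0005,0.032,0,0,0,0,255],[-0.001,0.035,0,0,0,0,255]]]'
python3 -m jog '[[[0,0.003,0,0,0,0,255],[0,0.006,0,0,0,0,255],[0,0.009,0,0,0,0,255],[0,0.012,0,0,0,0,255],[-0.0005,0.015,0,0,0,0,255],[-0.0005,0.018,0,0,0,0,255],[-0.0005,0.02,0,0,0,0,255]]]'
```

```text
clock: 15.2
eef_pos: [0.5284, 0.0024, 0.0319]
tool_rot: [-0.012, 1.0, -0.0, 0.0]
ft_force: [0.8, -4.3, 1.5]
grip_width: 0.0371
clock: 15.78
eef_pos: [0.5276, 0.0223, 0.0318]
tool_rot: [-0.012, 1.0, -0.001, -0.0]
ft_force: [0.7, -5.3, 2.5]
grip_width: 0.0369
```

```bash
python3 -m jog '[[[0,0.003,0,0,0,0,255],[0,0.006,0,0,0,0,255],[0,0.01,0,0,0,0,255],[0,0.014,0,0,0,0,255],[-0.0005,0.018,0,0,0,0,255],[-0.0005,0.022,0,0,0,0,255],[-0.0005,0.026,0,0,0,0,255],[-0.001,0.03,0,0,0,0,255],[-0.001,0.033,0,0,0,0,255],[-0.001,0.036,0,0,0,0,255]]]'
python3 -m jog '[[[0,0.001,0,0,0,0,255],[0,0.002,0,0,0,0,255],[0,0.003,0,0,0,0,255],[0,0.004,0,0,0,0,255],[0,0.005,0,0,0,0,255],[0,0.006,0,0,0,0,255]]]'
```

```text
clock: 16.62
eef_pos: [0.5264, 0.0582, 0.0318]
tool_rot: [-0.012, 1.0, -0.001, -0.0]
ft_force: [0.9, -5.7, 2.5]
grip_width: 0.0372
clock: 17.12
eef_pos: [0.5264, 0.0641, 0.0317]
tool_rot: [-0.012, 1.0, -0.001, -0.001]
ft_force: [-1.0, -5.0, 2.0]
grip_width: 0.0369
```

Friction is a steady 5 N and the end is about 10–15 mm away, so I creep.

```bash
python3 -m jog '[[[0,0.001,0,0,0,0,255],[0,0.002,0,0,0,0,255],[0,0.003,0,0,0,0,255],[0,0.004,0,0,0,0,255],[0,0.005,0,0,0,0,255],[0,0.006,0,0,0,0,255]]]'
python3 -m jog '[[[0,0.0005,0,0,0,0,255],[0,0.001,0,0,0,0,255],[0,0.0015,0,0,0,0,255],[0,0.002,0,0,0,0,255],[0,0.0025,0,0,0,0,255],[0,0.003,0,0,0,0,255]]]'
```

```text
clock: 17.62
eef_pos: [0.5263, 0.07, 0.0317]
tool_rot: [-0.012, 1.0, -0.001, -0.001]
ft_force: [0.1, -6.3, 2.0]
grip_width: 0.0372
clock: 18.12
eef_pos: [0.5264, 0.073, 0.0317]
tool_rot: [-0.012, 1.0, -0.001, -0.001]
ft_force: [0.1, -5.7, 2.8]
grip_width: 0.0371
```

```bash
python3 -m jog '[[[0,0.0005,0,0,0,0,255],[0,0.001,0,0,0,0,255],[0,0.0015,0,0,0,0,255],[0,0.002,0,0,0,0,255]]]'
```

```text
clock: 18.45
eef_pos: [0.5263, 0.075, 0.0317]
tool_rot: [-0.012, 1.0, -0.001, -0.001]
ft_force: [0.1, -6.0, 0.6]
grip_width: 0.037
```

```bash
python3 -m jog '[[[0,0.0005,0,0,0,0,255],[0,0.001,0,0,0,0,255],[0,0.0015,0,0,0,0,255],[0,0.002,0,0,0,0,255]]]'
```

```text
clock: 18.78
eef_pos: [0.5263, 0.077, 0.0317]
tool_rot: [-0.012, 1.0, -0.001, -0.001]
ft_force: [-0.4, -4.9, 3.0]
grip_width: 0.0371
```

```bash
python3 -m jog '[[[0,0.0005,0,0,0,0,255],[0,0.001,0,0,0,0,255],[0,0.0015,0,0,0,0,255],[0,0.002,0,0,0,0,255]]]'
```

```text
clock: 19.12
eef_pos: [0.5263, 0.079, 0.0317]
tool_rot: [-0.012, 1.0, -0.001, -0.001]
ft_force: [0.8, -6.0, 1.9]
grip_width: 0.037
```

```bash
python3 -m jog '[[[0,0.0005,0,0,0,0,255],[0,0.001,0,0,0,0,255],[0,0.0015,0,0,0,0,255],[0,0.002,0,0,0,0,255]]]'
```

```text
clock: 19.45
eef_pos: [0.5263, 0.0807, 0.0317]
tool_rot: [-0.012, 1.0, -0.001, -0.001]
ft_force: [-0.9, -6.8, 2.7]
grip_width: 0.0372
```

```bash
python3 -m jog '[[[0,0.0005,0,0,0,0,255],[0,0.001,0,0,0,0,255],[0,0.0015,0,0,0,0,255]]]'
```

```text
clock: 19.7
eef_pos: [0.5263, 0.0809, 0.0318]
tool_rot: [-0.012, 1.0, -0.003, -0.001]
ft_force: [-0.0, -11.2, 3.0]
grip_width: 0.0374
```

The stop is felt: position holds at y = 0.081 while the force rises. I add lean in small steps.

```bash
python3 -m jog '[[[0,0.0005,0,0,0,0,255],[0,0.001,0,0,0,0,255],[0,0.0015,0,0,0,0,255],[0,0.0015,0,0,0,0,255]]]'
```

```text
clock: 20.03
eef_pos: [0.5263, 0.081, 0.0318]
tool_rot: [-0.011, 1.0, -0.004, -0.001]
ft_force: [0.1, -13.8, 3.9]
grip_width: 0.0373
```

```bash
python3 -m jog '[[[0,0.0005,0,0,0,0,255],[0,0.001,0,0,0,0,255],[0,0.001,0,0,0,0,255],[0,0.001,0,0,0,0,255]]]'
```

```text
clock: 20.37
eef_pos: [0.5262, 0.0811, 0.0319]
tool_rot: [-0.011, 1.0, -0.005, -0.001]
ft_force: [-0.3, -16.0, 5.1]
grip_width: 0.0372
```

```bash
python3 -m jog '[[[0,0.0005,0,0,0,0,255],[0,0.001,0,0,0,0,255],[0,0.0015,0,0,0,0,255],[0,0.002,0,0,0,0,255],[0,0.0025,0,0,0,0,255],[0,0.003,0,0,0,0,255],[0,0.003,0,0,0,0,255],[0,0.003,0,0,0,0,255],[0,0.003,0,0,0,0,255],[0,0.003,0,0,0,0,255]]]'
```

```text
clock: 21.2
eef_pos: [0.5261, 0.0814, 0.032]
tool_rot: [-0.01, 1.0, -0.008, -0.001]
ft_force: [-1.0, -23.0, 6.2]
grip_width: 0.0371
```

It holds 23 N against the stop. I hold a moment more, then unload gently, retreat, set the block down, release and rise.

```bash
python3 -m jog '[[[0,0,0,0,0,0,255],[0,0,0,0,0,0,255],[0,0,0,0,0,0,255],[0,-0.003,0,0,0,0,255],[0,-0.007,0,0,0,0,255],[0,-0.012,0,0,0,0,255],[0.0005,-0.02,0,0,0,0,255],[0.0005,-0.03,0,0,0,0,255],[0.001,-0.045,0,0,0,0,255],[0.001,-0.068,0,0,0,0,255]]]'
python3 -m jog '[[[0,0,-0.0005,0,0,0,255],[0,0,-0.001,0,0,0,255],[0,0,-0.0015,0,0,0,255],[0,0,-0.002,0,0,0,255]]]'
```

```text
clock: 22.03
eef_pos: [0.5278, 0.0215, 0.0316]
tool_rot: [-0.014, 1.0, 0.001, -0.0]
ft_force: [1.3, 0.1, -1.1]
grip_width: 0.0369
clock: 22.37
eef_pos: [0.5277, 0.0213, 0.0296]
tool_rot: [-0.013, 1.0, 0.0, -0.0]
ft_force: [-0.4, 0.3, -0.9]
grip_width: 0.0372
```

```bash
python3 -m jog '[[[0,0,-0.0005,0,0,0,255],[0,0,-0.001,0,0,0,255],[0,0,-0.001,0,0,0,255]]]'
```

```text
clock: 22.62
eef_pos: [0.5278, 0.0213, 0.0287]
tool_rot: [-0.013, 1.0, 0.0, -0.0]
ft_force: [-0.3, -0.8, -0.4]
grip_width: 0.0369
```

```bash
python3 -m jog '[[[0,0,-0.0005,0,0,0,255],[0,0,-0.001,0,0,0,255],[0,0,-0.001,0,0,0,255]]]'
```

```text
clock: 22.87
eef_pos: [0.528, 0.021, 0.0281]
tool_rot: [-0.012, 1.0, 0.0, 0.0]
ft_force: [-0.2, 0.3, 0.5]
grip_width: 0.037
```

```bash
python3 -m jog '[[[0,0,0,0,0,0,200],[0,0,0,0,0,0,100],[0,0,0,0,0,0,0],[0,0,0,0,0,0,0],[0,0,0,0,0,0,0],[0,0,0,0,0,0,0],[0,0,0,0,0,0,0],[0,0,0.02,0,0,0,0],[0,0,0.05,0,0,0,0],[0,0,0.09,0,0,0,0]]]'
python3 -m jog '[[[0,0,0.02,0,0,0,0],[0,-0.03,0.04,0,0,0,0],[0,-0.07,0.04,0,0,0,0],[0,-0.11,0.04,0,0,0,0],[0,-0.15,0.04,0,0,0,0],[0,-0.19,0.04,0,0,0,0],[0,-0.23,0.04,0,0,0,0],[0,-0.25,0.04,0,0,0,0],[0,-0.25,0.04,0,0,0,0]]]'
python3 - <<'E'
from h import *
t=bot.camera("top"); s=bot.camera("side"); cv2.imwrite("pics/top4.png",t); cv2.imwrite("pics/side4.png",s)
a=cv2.resize(s[170:350,230:410],(400,400),interpolation=cv2.INTER_CUBIC); b=cv2.resize(t[90:290,140:340],(400,400),interpolation=cv2.INTER_CUBIC)
cv2.imwrite("pics/c6.png",np.hstack([a,b])); print(bot.get_obs()["eef_pos"],bot.get_obs()["clock"])
t0=cv2.imread("pics/top0.png")
d=lambda r:cv2.absdiff(t,t0)[r].mean(); print("diff file",d(np.s_[230:280,145:235]),"fuller",d(np.s_[100:135,210:298]),"shoe",d(np.s_[130:172,428:468]))
E
```

```text
clock: 23.7
eef_pos: [0.5252, 0.0206, 0.116]
tool_rot: [-0.012, 1.0, -0.0, -0.004]
ft_force: [-0.3, 0.1, -0.1]
grip_width: 0.0857
clock: 24.45
eef_pos: [0.5275, -0.234, 0.1576]
tool_rot: [-0.009, 1.0, -0.001, 0.0]
ft_force: [0.1, -0.5, -0.4]
grip_width: 0.0855
[ 0.52741886 -0.23005865  0.15744234] 24.55
diff file 6.740888888888889 fuller 5.968181818181818 shoe 24.492857142857144
```

View pics/c6.png

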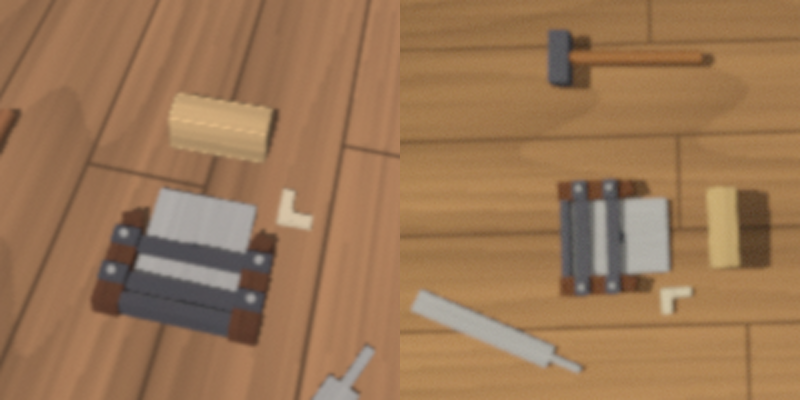

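The final view shows the plate in the slot up to the stop with its rear end sticking out of the mouth. The block is upright and free at (722,227), the chips are beside the lower cheek at (675,298), and the fuller and file have not moved. I hand in.

```bash
python3 -m jog '[[[0,0,0,0,0,0,0],[0,0,0,0,0,0,0]]]'; python3 -c "
from workcell import bot
print(bot.job_done())"
```

```text
clock: 24.72
eef_pos: [0.5278, -0.228, 0.1577]
tool_rot: [-0.013, 1.0, 0.0, -0.0]
ft_force: [-0.2, -0.4, 0.1]
grip_width: 0.0854
the job is handed in; nothing more can be done
None
```

The job is handed in at 24.7 s on the robot's clock; the system gave no verdict.

**What I did:**
1. I gripped the middle-sized beech block and swept all three chips to one side in a single pass.
2. I pushed the plate sideways onto the slot's centre line, then squarely in from behind.
3. The block was then set down 40 mm behind the plate and released.

**What the checks showed:**
- **Chips:** before the plate went in, they measured about 80–100 mm off the centre line. The last picture shows them still clear of the slot, beside the cheek.
- **Plate before the slot:** it measured up to about 1.5 mm off centre and parallel within about 0.3°. It then went in with a steady 5–6 N of friction and did not jam.
- **Seating:** the stop was felt when the arm stopped advancing, about 2 mm beyond where I expected it. I then leaned until the wrist force read 23 N and held it about half a second, which leaves roughly 17 N on the stop after friction.
- **End state:** the last pictures show the plate in the slot, the block upright and free, and the fuller and file where they were.

**Not fully checked:**
- **Shoe:** its patch of the final top image differed from the first one. The arm's shadow probably explains that, since the arm never lowered anything near the shoe after picking up the block. I did not confirm it with a separate view.
- **Plate after the block was withdrawn:** I checked it only by eye and did not measure its final distance to the stop.

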